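Rest the setting gauge and shade it from the lamps

TASK

Take the orange-handled flat gauge out of the white wiping stand and slide its blade fully home into the slot of the sloping aluminium rest, and let go of it. Then fold the green shade forward about its hinge until it stands square to the rest's sloping top, in line with the gauge. Leave the brass base, the ferrite cores and the lens cap where they are.

Things in the scene. Friction and masses are not known exactly. Their poses are not given: they have to be found in the camera images.
- gauge: flat gauge, 0.25 kg, 155 mm long. Origin at the blade tip; z along its length to the handle, x across the width, y through the thickness. Steel blade z=0 to 80 (40 wide, 8 thick; first 16 mm bevelled down to 34 x 4), black shoulder 80 to 92 (48 x 18), orange handle 92 to 155 (30 in x, 18 in y). Starts upright in the stand, blade down; half a turn about z changes nothing
- gauge_shoulder (a point): the middle of the shoulder's underside on the gauge, 80 mm from the tip; it meets the slot mouth when the gauge is home
- stand: white plastic wiping stand, fixed, 100 (x) x 70 (y) x 60 high, origin at the centre of its underside; an upright slot in the middle of its top, 42 (x) x 10 (y), 45 deep, holds the gauge at the start
- block: slotted aluminium block of the rest, fixed, 140 (x) x 110 (y) x 95 (z), tilted 30 degrees on a steel foot, its top leaning to the robot. Origin at the centre of its tilted underside, z square to the sloping top, x up the slope, away from the robot. Slot in the top at x=-20, y=0: 46 (x) x 11 (y), 84 deep along -z, chamfered 2 mm
- slot_mouth (a point): centre of the slot's mouth, in the sloping top face of the block (x=-20, y=0, z=95 of the block)
- shade (a joint): angle of the green shade: stiff panel 110 wide (block y), 120 from hinge line to free upper edge, 8 thick, hinged at the far upper edge of the block's top, held by friction (3 N at the edge moves it). 0 = square to the sloping top, parallel to the slot; positive = folded back, away from the robot (0.52 is upright in the room). Starts at 0.35 to 0.7, range -0.45 to 0.95
- shade_hinge (a point): middle of the shade's hinge line (x=64, y=0, z=100 of the block)
- shade_edge (a point): middle of the shade's free upper edge, 120 mm from the hinge line
- brass_base: squat brass height gauge base, loose bystander, 110 x 80 x 65 high, origin under its centre
- core_a: dark grey cylindrical ferrite core, loose bystander, 50 diameter, 70 high, standing between the robot and the rest, origin under its centre
- core_b: second, like ferrite core, loose bystander, beyond the rest on the robot's left, origin under its centre
- lens_cap: blue polycarbonate lens cap, loose bystander, 72 diameter, 22 high, beyond the rest on the robot's right, origin under its centre
There are look-alikes about, which are no part of the job. There is more than one size of the gauge; the one meant has the size given above.

How it is judged:
By the outcome, as a careful person would: the job done as asked, in the order asked, and still so for the second after the job is handed in, with the robot touching nothing.
It also fails if it takes over 64 s, if anything falls off the work surface, if the arm or the gripper's body presses on something with over 40 N, if the wrist force passes 120 N, or if a joint passes its speed limit or range.

ROBOT

A 7-joint arm with a two-finger parallel gripper is mounted at the origin on the work surface. World frame = base frame: x ahead of the robot, y to its left, z up, the work surface at z = 0. Lengths are in mm, angles in rad, forces in N, time in s.
With the tool pointing down it reaches from about 400 to 850 mm from the base axis. Payload 10.4 kg.
Tool frame: the origin (TCP) lies between the finger pads; the fingertips stand 11 mm ahead of it and the grasp point (between the pads) lies 8 mm behind it (tip_extent is the distance from the TCP to the fingertips, in mm); z points along the fingers, y is the line along which they close (so a half turn about z gives the same grasp; the last joint's range is limited). The gripper opens to 87 mm and grips with 3 to 60 N. Pads are 19 mm wide; open, the fingers measure 117 mm over their backs; the gripper's body (75 mm by 190 mm) begins 51 mm behind the grasp point.
Start: joints at [1.326, 0.332, -0.065, 1.46, 0.022, 1.35, -0.088], TCP at [137.511, -609.706, 233.576] pointing down, gripper open.
Joint ranges: [-2.6, 2.6], [-0.5, 2.12], [-1.47, 1.34], [0.16, 2.42], [-1.27, 4.41], [0.06, 2.06], [-2.6, 2.6]. Speed limits (rad/s): [2.22, 2.22, 2.79, 2.79, 3.14, 3.14, 3.14].

INTERFACE

Orientations are given as a unit quaternion [x, y, z, w].
In Python, from station import * gives the robot as it stands.
- The arm moves only by the tool arm_command, never from a script. Its argument "rows" is a list of rows, each a list of 5 numbers: the closure, from -1 (fully open) to 1 (shut), then the shift along the world's x, y, z in cm, then the turn about the world's z in degrees. A call has 1 to 20 rows; each row is the pose to reach, as a shift and turn from the pose commanded when the call began; what a row does not reach only later rows make up. A row lasts 1/12 s, in which the tool goes at most 41.7 mm and 7.16 degrees, less where a joint would pass 70% of its speed; a pose out of reach is approached as far as the arm can. A call with a gripper value outside its range is refused whole. The fingers move at their own pace and stop on an object; "newtons" is the grip in N (left out, the last holds). Time passes only in rows, so rows that repeat a pose let the fingers close. It gives the time, the measured TCP pose, the force, the opening and the grip force at its end, in the units of the state.
- get_obs(): the state, without advancing time (a new reading comes with each control period).
- camera(name): name is "scene" or "top"; returns the picture (400x640x3 uint8, red, green, blue); there is no depth.
- camera_params(name): a dict with "mtx" (3x3 intrinsics, pixels), "rvec" (rotation vector, rad) and "tvec" (3), from world to camera coordinates, as OpenCV has them. Camera axes: x right, y down, z forward; pixel columns grow to the right and rows downward; lengths in mm; the calibration is good to about 2 mm. A picture is of the moment at which its call begins. camera_params takes no time and is no camera call.
- job_done(): hands the job in; it is judged then, once.
The state is a dict: "time_s": time; "joints": joint angles; "joint_vel": joint speeds; "tau": joint torques, N m; "position": TCP position; "tcp_rot": TCP orientation; "force": force on the tool from outside, world axes, zero at the start; "moment": the same for the moment, N m; "opening": opening from 0.0 (shut) to 1.0 (fully open); "grasp_force": force on a finger pad.
Only numpy, scipy, OpenCV 4.12 (cv2) and the standard library are available. Lean on these libraries where they do the work, as an engineer would, in place of code of your own. Each camera call takes 0.05 s, during which the arm holds its last target. There are 200 camera calls.

## Working session

There is one attempt and no reset: what is moved stays moved. The work goes in short steps, Python scripts to look and compute and a tool call to move; the robot and the scene stay as the last step left them, time stands still between calls to the robot, and variables do not carry over. Pictures are saved under pics/ and viewed, at most 10 in all, crops included, and the job is handed in when it is done.

Besides the shell and the picture viewer there is one more tool, called after "Request:" as a command line: name --pt "numbers of a row" for each row, then --argument value for the rest. arm_command: Moves the arm, as the interface text tells. Its arguments: {"type":"object","properties":{"rows":{"type":"array","items":{"type":"array","items":{"type":"number"}}},"newtons":{"type":"number"}},"required":["rows"]}

```bash
mkdir -p pics; ls; python3 - <<'E'
from station import *
import cv2,numpy as np
o=get_obs();print(o['time_s'],o['position'],o['tcp_rot'],o['opening'])
for n in("scene","top"):
    cv2.imwrite(f"pics/{n}0.png",camera(n)[:,:,::-1]);p=camera_params(n)
    R=cv2.Rodrigues(np.array(p['rvec'],float))[0];print(n,p['mtx'],-R.T@np.array(p['tvec'],float).ravel(),R)
E
```

```text
pics
0.0 [ 137.42983215 -609.33077122  232.76014305] [ 9.93854377e-01  1.10693181e-01 -9.98793767e-05 -6.97301191e-04] 1.0018287972340552
scene [[422.76444471   0.         321.42477148]
 [  0.         422.76444471 201.4777337 ]
 [  0.           0.           1.        ]] [ 985.00743635 -878.92848885  930.62596994] [[ 0.87533119  0.48311735  0.01982248]
 [ 0.31458655 -0.53788978 -0.78211884]
 [-0.36719287  0.6908489  -0.62281393]]
top [[498.81101738   0.         320.83094324]
 [  0.         498.81101738 196.0869366 ]
 [  0.           0.           1.        ]] [ 354.98105686  -33.53692908 1569.32807258] [[ 0.01710396 -0.99973963  0.01510378]
 [-0.98973635 -0.01907248 -0.14162698]
 [ 0.14187817 -0.01252638 -0.98980487]]
```

View pics/scene0.png

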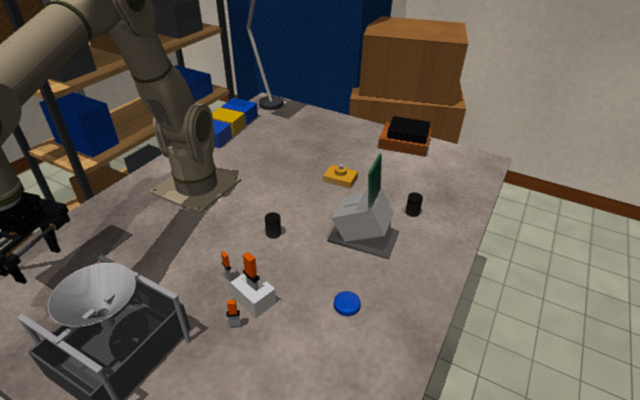

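View pics/top0.png

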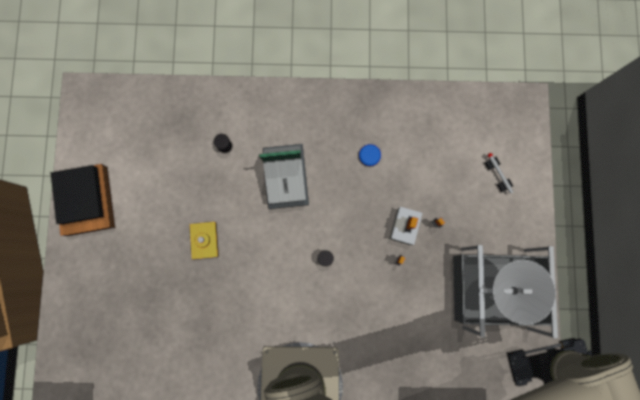

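The scene view shows three orange handles: A (249,265) in the white stand, B (225,260), and C (232,308). A fits because it is the only one in the white stand, and it looks the largest. I'll confirm with an enlarged crop and measure.

```bash
cat > h.py <<'E'
import numpy as np,cv2
from station import *
def cam(n):
    p=camera_params(n);R=cv2.Rodrigues(np.array(p['rvec'],float))[0]
    return np.array(p['mtx']),R,np.array(p['tvec'],float).ravel()
def ray(n,uv):
    K,R,t=cam(n);d=R.T@np.linalg.inv(K)@np.array([uv[0],uv[1],1.]);return -R.T@t,d/np.linalg.norm(d)
def onz(n,uv,z):
    c,d=ray(n,uv);return c+d*(z-c[2])/d[2]
def tri(a,b):
    c1,d1=ray("scene",a);c2,d2=ray("top",b)
    s=np.linalg.lstsq(np.c_[d1,-d2],c2-c1,rcond=None)[0];p,q=c1+s[0]*d1,c2+s[1]*d2
    return (p+q)/2,np.linalg.norm(p-q)
def proj(n,P):
    K,R,t=cam(n);return cv2.projectPoints(np.array(P,float).reshape(-1,1,3),cv2.Rodrigues(R)[0],t,K,None)[0].reshape(-1,2)
def blobs(im,lo,hi,amin=8):
    m=cv2.inRange(cv2.cvtColor(im,cv2.COLOR_RGB2HSV),lo,hi)
    k,l,s,c=cv2.connectedComponentsWithStats(m)
    return [(l==i,s[i],c[i]) for i in range(1,k) if s[i][4]>=amin]
E
python3 - <<'E'
from h import *
I={n:cv2.imread(f"pics/{n}0.png")[:,:,::-1].copy() for n in("scene","top")}
a=cv2.resize(I["scene"][235:335,195:295],(500,500),interpolation=cv2.INTER_CUBIC)
b=cv2.resize(I["top"][200:270,375:450],(300,280),interpolation=cv2.INTER_CUBIC)
c=cv2.resize(I["top"][140:215,250:315],(300,320),interpolation=cv2.INTER_CUBIC)[:,:,:]
o=np.zeros((600,800,3),np.uint8);o[:500,:500]=a;o[:280,500:]=b;o[280:600,500:]=c
cv2.imwrite("pics/crop0.png",o[:,:,::-1])
for n in I:
    for nm,lo,hi in(("or",(3,170,90),(14,255,255)),("gr",(65,90,20),(90,255,255)),("wh",(0,0,165),(179,30,255))):
        for m,s,c in blobs(I[n],lo,hi,10):
            if s[4]<2500: print(n,nm,s,c.round(1),np.array(cv2.minAreaRect(np.argwhere(m)[:,::-1].astype(np.float32))[0]).round(1),cv2.minAreaRect(np.argwhere(m)[:,::-1].astype(np.float32))[1:])
E
```

```text
scene or [380 121  52  26 224] [400.6 136.5] [405.4 133.8] ((49.42390441894531, 19.190481185913086), 9.039482116699219)
scene or [221 252   8  15  77] [224.9 258.7] [225.  258.9] ((14.75127124786377, 5.64019250869751), 77.47119140625)
scene or [243 252  13  25 234] [249.3 264.1] [249.2 264. ] ((24.40536880493164, 11.043153762817383), 83.6598129272461)
scene or [227 300  10  15 116] [231.4 306.7] [231.4 306.6] ((14.138313293457031, 8.055550575256348), 80.53767395019531)
scene gr [369 154  12  42 328] [374.6 176.6] [374.2 174.5] ((10.545456886291504, 41.354732513427734), 1.9749339818954468)
scene wh [ 98 263  19  33 202] [104.8 273. ] [108.2 278.1] ((31.942644119262695, 16.96025848388672), 81.46923065185547)
scene wh [ 91 264   8  19  57] [ 94.8 270.6] [ 94.  272.8] ((6.933752536773682, 18.083227157592773), 3.1798300743103027)
scene wh [120 265   4  10  15] [121.5 268.5] [121.9 269.3] ((9.055386543273926, 2.7607884407043457), 83.6598129272461)
scene wh [231 274  43  29 488] [251.3 288.7] [252.4 285.1] ((35.786190032958984, 25.2252254486084), 42.27368927001953)
top gr [261 151  39   9 2
[... 4940 characters left out ...]
67334, 31.419654846191406), 15.068489074707031)
top wh [479 246   4  40 101] [480.7 266.2] [480.7 265.5] ((39.04121017456055, 2.4847002029418945), 88.36341857910156)
top wh [551 247   3  33  65] [552. 263.] [552. 263.] ((32.06216049194336, 1.9955700635910034), 86.18592071533203)
top wh [481 289   3  29  62] [481.7 304.8] [482. 303.] ((28.0, 2.0), 90.0)
top wh [505 289   6   4  18] [507.7 290.8] [507.5 290.5] ((3.0, 5.0), 90.0)
top wh [525 290   6   3  17] [527.6 290.9] [527.5 291. ] ((2.0, 5.0), 90.0)
top wh [553 306   4  31  56] [554.6 321.7] [554.6 321. ] ((30.01446533203125, 2.043344736099243), 87.39744567871094)
top wh [ 18 366   4  20  50] [ 19.5 375.3] [ 19.5 375.5] ((19.0, 3.0), 90.0)
```

View pics/crop0.png

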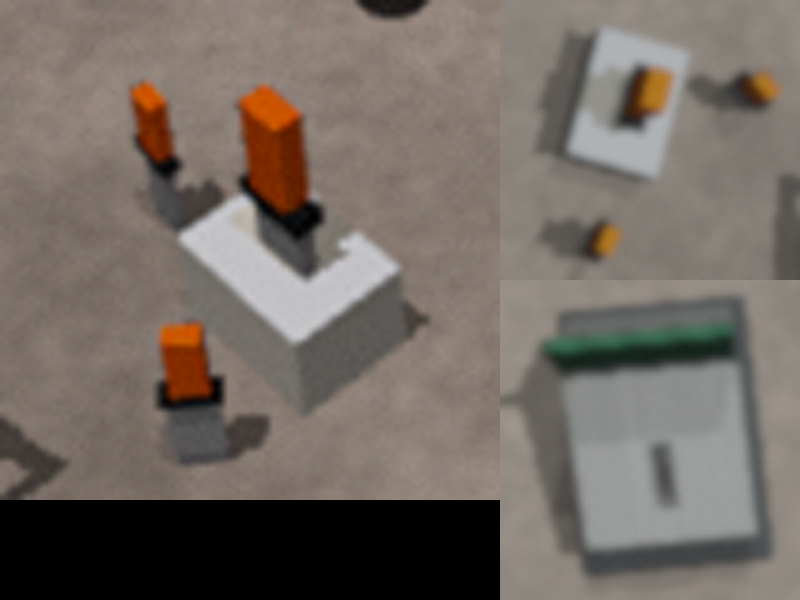

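The crop confirms it: A (249,264) is large and in the white stand. B and C are smaller and stand on the table. Next I'll enlarge the rest.

```bash
python3 - <<'E'
from h import *
I={n:cv2.imread(f"pics/{n}0.png") for n in("scene","top")}
a=cv2.resize(I["scene"][150:260,320:420],(500,550),interpolation=cv2.INTER_CUBIC)
o=np.zeros((560,800,3),np.uint8);o[:550,:500]=a
o[:420,500:]=cv2.resize(I["top"][145:215,260:310],(300,420),interpolation=cv2.INTER_CUBIC)
cv2.imwrite("pics/crop1.png",o)
c=[(400,206.3),(422.5,213.8),(413.8,245),(392,237.5)]
P=np.array([onz("top",p,60) for p in c]);print(P.round(1),P.mean(0));print([np.linalg.norm(P[i]-P[i-1]).round() for i in range(4)])
d=P[0]-P[3]+P[1]-P[2];print("stand long axis deg",np.degrees(np.arctan2(d[1],d[0])))
s=lambda u,v:(195+u/5,235+v/5)
S=np.array([onz("scene",s(*p),60) for p in((180,238),(297,342),(400,268))]);print("scene corners",S.round(1),np.linalg.norm(S[0]-S[1]),np.linalg.norm(S[1]-S[2]),(S[0]+S[2])/2)
print("handle top from top view",onz("top",(375+155/4,200+83/4),170), "scene",onz("scene",s(272,105),170))
E
```

```text
[[ 544.5 -295.1   60. ]
 [ 522.7 -363.7   60. ]
 [ 427.4 -336.2   60. ]
 [ 448.8 -270.3   60. ]] [ 485.85280074 -316.32609715   60.        ]
[np.float64(99.0), np.float64(72.0), np.float64(99.0), np.float64(69.0)]
stand long axis deg -15.316050328033548
scene corners [[ 431.5 -336.4   60. ]
 [ 525.3 -361.    60. ]
 [ 543.7 -295.4   60. ]] 96.91019610903474 68.14687439513949 [ 487.61441871 -315.86470777   60.        ]
handle top from top view [ 490.30857989 -314.6740486   170.        ] scene [ 487.2934424  -314.86244898  170.        ]
```

View pics/crop1.png

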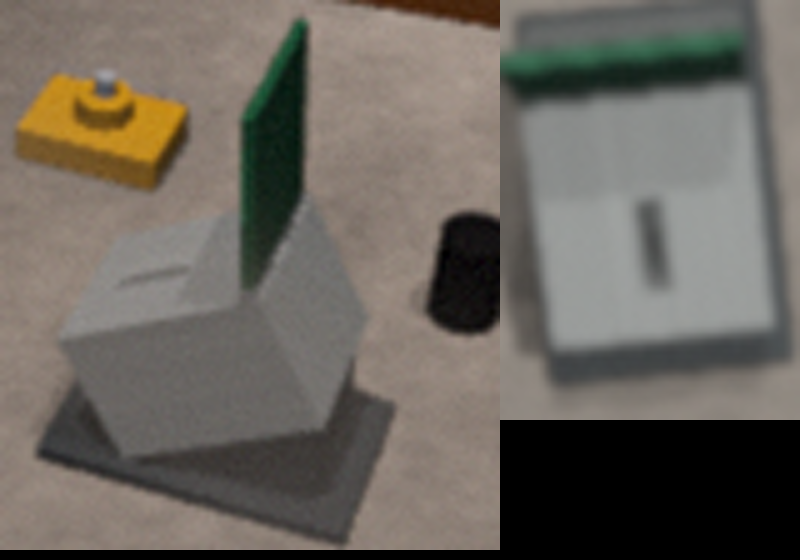

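The crop shows the rest. In the scene crop the slot is at about (154,277) and the top-face near corners at (60,340) and (125,235). In the top crop the slot is at about (651,245) and the near edge runs (552,350)–(775,332). I'll triangulate these.

```bash
python3 - <<'E'
from h import *
s=lambda u,v:(320+u/5,150+v/5)
t=lambda u,v:(260+(u-500)/6,145+v/6)
pr={"slot":((154,277),(651,245)),"slot_near":((120,285),(657,290)),"slot_far":((188,268),(645,200)),"nearR":((60,340),(775,332)),"nearL":((125,235),(552,350)),
"shadeTopL":((302,20),(503,62)),"shadeTopR":((245,112),(742,42))}
Q={}
for k,(a,b) in pr.items():
    p,e=tri(s(*a),t(*b));Q[k]=p;print(k,p.round(1),round(e,1))
d=Q["nearL"]-Q["nearR"];print("near edge len",np.linalg.norm(d),"blk x yaw",np.degrees(np.arctan2(d[1],d[0]))-90)
for yaw in (np.arctan2(d[1],d[0])-np.pi/2, np.radians(5)):
    c,s_=np.cos(yaw),np.sin(yaw);h=np.array([c,s_,0]);x=h*np.cos(np.pi/6)+[0,0,.5];z=-h*.5+np.array([0,0,np.cos(np.pi/6)]);y=np.cross(z,x)
    near=(Q["nearL"]+Q["nearR"])/2;print("mouth from near edge",near+50*x, "axis",x,y,z)
# foot corners at z~0 guess: bottom outline in top view
print([onz("top",t(*p),10).round(1) for p in((555,382),(792,358),(517,18),(752,-2))])
E
```

```text
slot [591.8  53.7 115.7] 0.3
slot_near [571.1  50.7 103. ] 0.9
slot_far [612.   56.6 129. ] 0.3
nearR [555.5  -6.1  93.1] 6.0
nearL [544.3 104.3  95.1] 6.5
shadeTopL [644.8 110.9 286.5] 2.2
shadeTopR [655.4   6.5 288.5] 2.0
near edge len 110.96733043158055 blk x yaw 5.769151594868802
mouth from near edge [592.99046429  53.45608801 119.0786956 ] axis [0.86163896 0.08705342 0.5       ] [-0.10052063  0.99493497  0.        ] [-0.49746749 -0.05026032  0.8660254 ]
mouth from near edge [593.04501194  52.8773713  119.0786956 ] axis [0.86272992 0.07547909 0.5       ] [-0.08715574  0.9961947   0.        ] [-0.49809735 -0.04357787  0.8660254 ]
[array([535.4, 108.4,  10. ]), array([550.5, -15.4,  10. ]), array([730.2, 134.8,  10. ]), array([743.7,   9.9,  10. ])]
```

Every point fits the given sizes: stand top 99×70, near edge 111, slot about 49 with chamfers. The tool can't tilt, so I'll pivot the gauge in the pads against the stand's slot edge. First I move above the stand.

Request:
arm_command --pt "-1 0 0 8 0" --pt "-1 0 0 15 0" --pt "-1 0 0 15 0" --pt "-1 0 0 15 0" --pt "-0.2 35 29.4 12 -28" --pt "-0.2 35 29.4 12 -28" --pt "-0.2 35 29.4 12 -28" --pt "-0.2 35 29.4 12 -28" --pt "-0.2 35 29.4 12 -28" --pt "-0.2 35 29.4 12 -28" --pt "-0.2 35 29.4 12 -28" --pt "-0.2 35 29.4 12 -28" --pt "-0.2 35 29.4 12 -28" --pt "-0.2 35 29.4 12 -28" --pt "-0.2 35 29.4 12 -28" --pt "-0.2 35 29.4 12 -28" --pt "-0.2 35 29.4 5 -28" --pt "-0.2 35 29.4 0 -28" --pt "-0.2 35 29.4 0 -28" --pt "-0.2 35 29.4 0 -28"

```text
time_s: 1.77
position: [484.0, -314.1, 225.7]
tcp_rot: [0.991, -0.133, -0.006, -0.002]
force: [-0.2, 1.1, -1.2]
opening: 0.603
grasp_force: 0.0
```

Request:
arm_command --pt "-0.2 0 0 0 0" --pt "-0.2 0 0 0 0" --pt "-0.2 0 0 0 0"

```text
time_s: 2.02
position: [488.7, -316.4, 236.7]
tcp_rot: [0.991, -0.133, 0.002, 0.001]
force: [0.3, 0.1, 0.7]
opening: 0.599
grasp_force: 0.0
```

```bash
python3 - <<'E'
from h import *
im=camera("scene");cv2.imwrite("pics/s1.png",cv2.resize(im[170:320,150:350],(800,600),interpolation=cv2.INTER_CUBIC)[:,:,::-1]);o=get_obs();print(o['position'],o['force'])
E
```

```text
[ 488.66159232 -316.36188996  236.42640911] [-0.12222724 -0.02606474 -0.00735423]
```

View pics/s1.png

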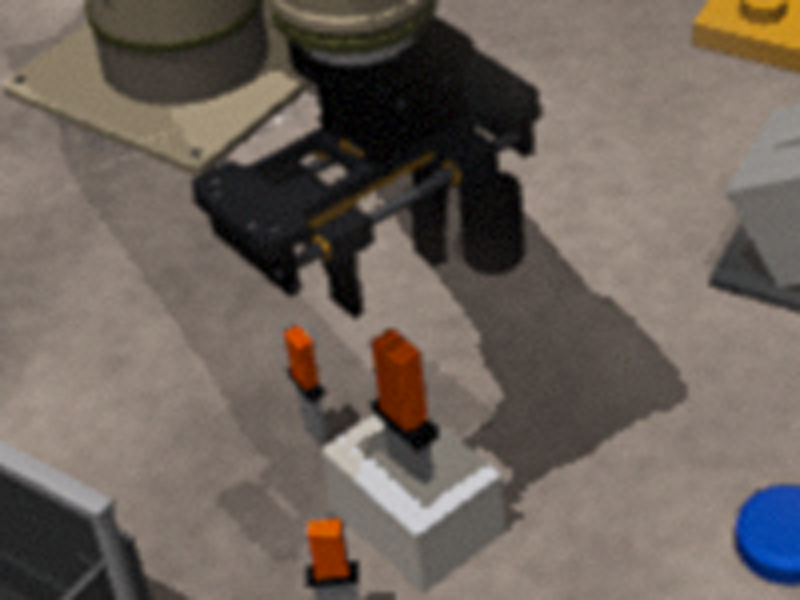

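The picture shows the open fingers straddling the handle at about (400,380), lined up with the stand. I descend and grip.

Request:
arm_command --pt "-0.2 -0.1 0 -3 0" --pt "-0.2 -0.1 0 -6 0" --pt "-0.2 -0.1 0 -9 0" --pt "-0.2 -0.1 0 -10.4 0" --pt "-0.2 -0.1 0 -10.4 0" --pt "-0.2 -0.1 0 -10.4 0" --pt "1 -0.1 0 -10.4 0" --pt "1 -0.1 0 -10.4 0" --pt "1 -0.1 0 -10.4 0" --pt "1 -0.1 0 -10.4 0" --pt "1 -0.1 0 -10.4 0" --pt "1 -0.1 0 -10.4 0" --newtons 20

```text
time_s: 3.07
position: [486.6, -315.8, 129.9]
tcp_rot: [0.991, -0.133, 0.0, 0.0]
force: [0.5, -0.7, -0.2]
opening: 0.232
grasp_force: 0.0
```

Request:
arm_command --pt "1 0 0 0 0" --pt "1 0 0 0 0" --pt "1 0 0 0 0" --pt "1 0 0 0 0" --pt "1 0 0 1 0" --pt "1 0 0 2 0" --pt "1 0 0 3 0" --pt "1 0 0 3.7 0" --pt "1 0 0 3.7 0" --pt "1 0 0 3.7 0"

```text
time_s: 3.9
position: [486.7, -315.9, 167.2]
tcp_rot: [0.991, -0.133, 0.0, 0.0]
force: [-0.5, 0.1, -2.3]
opening: 0.205
grasp_force: 20.0
```

Request:
arm_command --pt "1 -1 0.27 -0.1 0" --pt "1 -1.9 0.5 -0.2 0" --pt "1 -2.8 0.8 -0.4 0" --pt "1 -3.8 1 -0.7 0" --pt "1 -4.6 1.3 -1.2 0" --pt "1 -5.4 1.5 -1.6 0" --pt "1 -5.6 1.5 -1.7 0" --pt "1 -5.6 1.5 -1.7 0" --pt "1 -5.6 1.5 -1.7 0"

```text
time_s: 4.65
position: [430.2, -300.6, 149.4]
tcp_rot: [0.991, -0.133, -0.0, -0.0]
force: [0.7, -0.4, 0.5]
opening: 0.208
grasp_force: 20.0
```

```bash
python3 - <<'E'
from h import *
im=camera("scene");cv2.imwrite("pics/s2.png",cv2.resize(im[200:320,170:330],(800,600),interpolation=cv2.INTER_CUBIC)[:,:,::-1]);o=get_obs();print(o['position'],o['force'])
E
```

```text
[ 430.32439288 -300.69154225  149.3331651 ] [ 2.0681217  -0.67363009 -1.11437486]
```

View pics/s2.png

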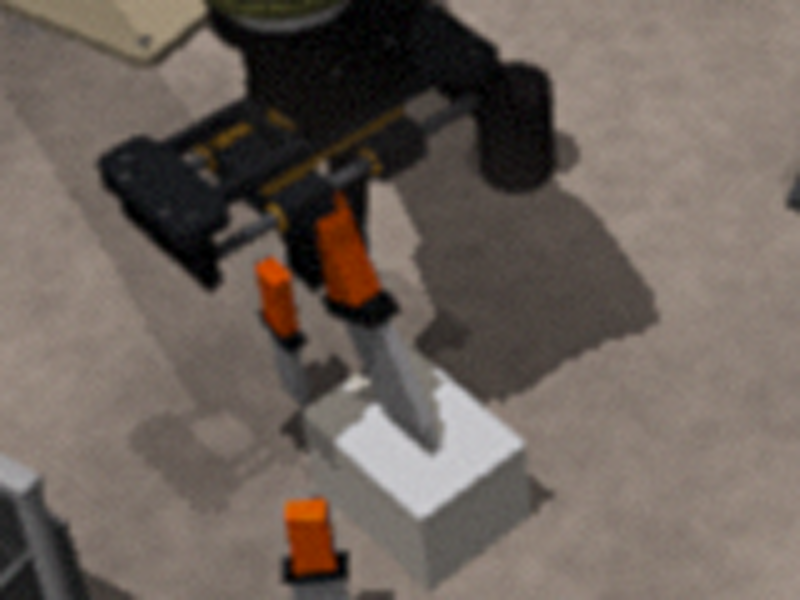

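The gauge is now tilted about 30°, from handle (345,250) to tip (432,445) in the crop. I grip hard, lift, and carry it above the slot line.

Request:
arm_command --pt "1 0 0 0 0" --pt "1 0 0 0 0" --pt "1 0 0 2 0" --pt "1 0 0 5 0" --pt "1 0 0 8 0" --pt "1 0 0 10 0" --pt "1 2 3 10 4" --pt "1 4 6 10 8" --pt "1 6 10 10 14" --pt "1 8.6 14 10 21.8" --pt "1 8.6 18 10 21.8" --pt "1 8.6 22 10 21.8" --pt "1 8.6 26 10 21.8" --pt "1 8.6 29 10 21.8" --pt "1 8.6 32 10 21.8" --pt "1 8.6 34 10 21.8" --pt "1 8.6 34.6 10 21.8" --pt "1 8.6 34.6 10 21.8" --pt "1 8.6 34.6 10 21.8" --pt "1 8.6 34.6 10 21.8" --newtons 55

```text
time_s: 6.37
position: [516.5, 43.4, 249.2]
tcp_rot: [0.998, 0.056, -0.0, 0.0]
force: [0.4, -0.2, -1.5]
opening: 0.199
grasp_force: 55.0
```

```bash
python3 - <<'E'
from h import *
a=camera("scene");b=camera("top")
o=np.zeros((600,800,3),np.uint8);o[:,:450]=cv2.resize(a[120:280,290:410],(450,600),interpolation=cv2.INTER_CUBIC);o[:420,450:]=cv2.resize(b[140:224,250:320],(350,420),interpolation=cv2.INTER_CUBIC)
cv2.imwrite("pics/s3.png",o[:,:,::-1]);o=get_obs();print(o['position'],o['tcp_rot'],o['force'])
E
```

```text
[516.57670234  43.65984668 249.38531141] [ 9.98454865e-01  5.55678328e-02 -2.22012087e-04  2.21125041e-04] [-0.47784264 -0.66227339 -3.46978787]
```

View pics/s3.png

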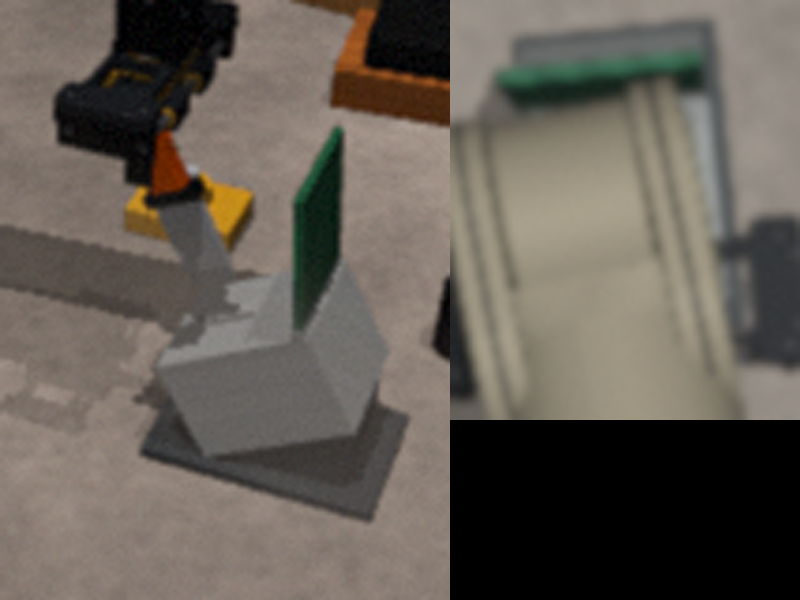

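The picture shows the gauge tilted with its tip near the slot at about (212,310), the shade clear. Next I measure the tilt and the tip.

```bash
python3 - <<'E'
from h import *
G=np.array([516.6,43.7,257.4]);h=np.array([np.cos(np.radians(6.4)),np.sin(np.radians(6.4)),0])
f=lambda p:((np.array(p)-[290,120])*3.75).round(0)
for th in(24,27,30,33):
    t=np.radians(th);a=np.array([0,0,np.cos(t)])-h*np.sin(t);p=h*np.cos(t)+np.array([0,0,np.sin(t)])
    T=G-123*a
    print(th,"tip",T.round(0),*[f(proj("scene",q)[0]) for q in(T-17*p,T+17*p,T+80*a+24*p,T+80*a-24*p,T+155*a)])
M=np.array([592,53.5,117]);print("mouth",f(proj("scene",M)[0]))
E
```

```text
24 tip [566.  49. 145.] [181. 287.] [218. 283.] [193. 198.] [140. 205.] [132. 119.]
27 tip [572.  50. 148.] [189. 287.] [225. 281.] [194. 196.] [143. 206.] [130. 119.]
30 tip [578.  51. 151.] [196. 287.] [231. 279.] [196. 194.] [146. 207.] [128. 119.]
33 tip [583.  51. 154.] [203. 286.] [238. 277.] [198. 192.] [149. 207.] [127. 120.]
mouth [228. 319.]
```

```bash
python3 - <<'E'
from h import *
a=camera("scene");a=cv2.resize(a[160:215,320:380],(780,600)[:2],interpolation=cv2.INTER_CUBIC)
cv2.imwrite("pics/s4.png",a[:,:,::-1])
E
```

```text
(no output)
```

View pics/s4.png

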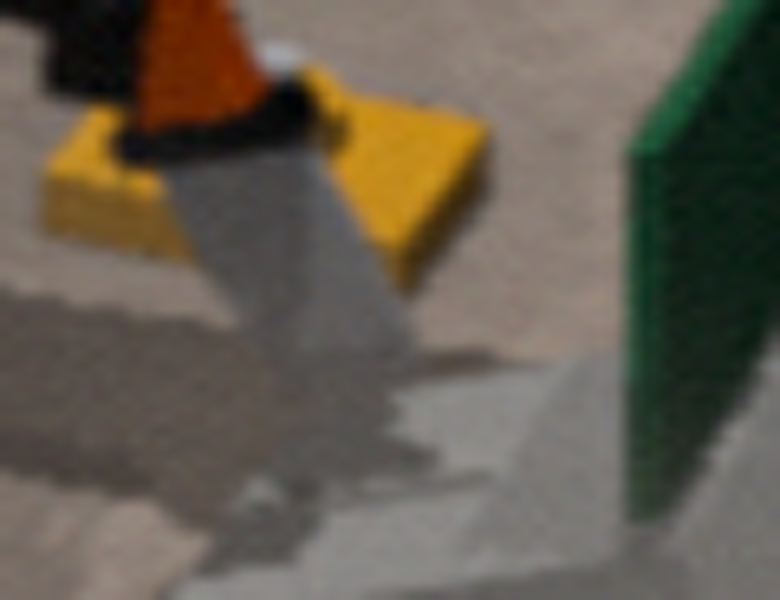

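Tilt is about 26° by the edge slopes, close enough to enter: the tip is 34 wide and the slot 46. I move to pre-entry and ease in about 15 mm, watching the force.

Request:
arm_command --pt "1 0.6 0.1 -0.8 0" --pt "1 1.3 0.2 -1.7 0" --pt "1 1.9 0.35 -2.5 0" --pt "1 1.9 0.35 -2.5 0" --pt "1 2.1 0.35 -3 0" --pt "1 2.3 0.4 -3.5 0" --pt "1 2.4 0.4 -4 0" --pt "1 2.4 0.4 -4 0" --pt "1 2.4 0.4 -4 0" --newtons 35

```text
time_s: 7.27
position: [539.8, 49.6, 211.9]
tcp_rot: [0.998, 0.057, -0.0, 0.001]
force: [-18.0, -2.8, 23.2]
opening: 0.205
grasp_force: 35.0
```

```bash
python3 - <<'E'
from h import *
a=camera("scene");a=cv2.resize(a[160:215,320:380],(780,600)[:2],interpolation=cv2.INTER_CUBIC)
cv2.imwrite("pics/s5.png",a[:,:,::-1]);o=get_obs();print(o['position'],o['force'],o['moment'])
E
```

```text
[539.82262513  49.59239557 211.90665226] [-16.84031658  -2.11686196  24.93397343] [-0.44798929  3.39257822  0.00735082]
```

View pics/s5.png

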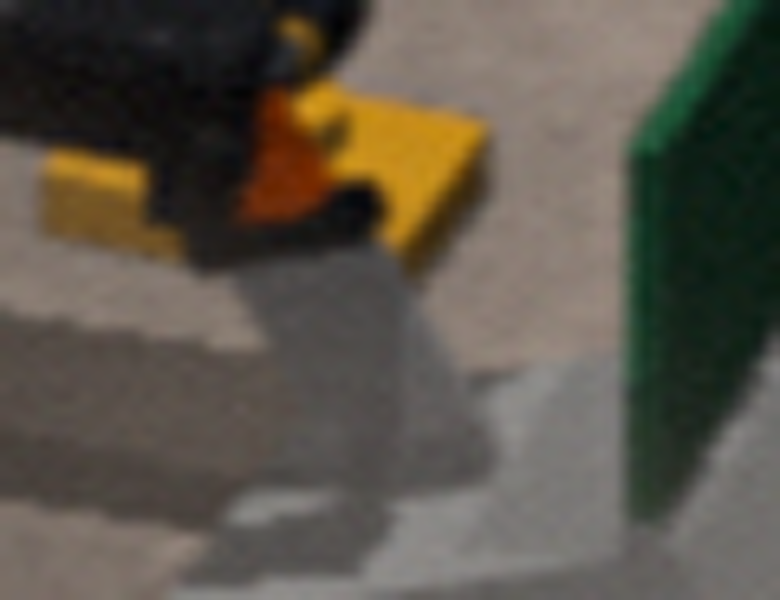

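The force of 30 N is normal to the slope, so the tip sits on the top face and hasn't entered. I check the geometry by projection.

```bash
python3 - <<'E'
from h import *
G=np.array([539.8,49.6,219.9]);h=np.array([np.cos(np.radians(6.4)),np.sin(np.radians(6.4)),0])
f=lambda P:((proj("scene",P)-[320,160])*[13,10.91]).round(0).tolist()
z=np.array([0,0,.866])-h*.5;x=h*.866+np.array([0,0,.5])
M=np.array([592,53.5,117])
for g in(123,115):
  for th in(22,26,30):
    t=np.radians(th);a=np.array([0,0,np.cos(t)])-h*np.sin(t);p=h*np.cos(t)+np.array([0,0,np.sin(t)]);T=G-g*a
    print(g,th,"blk x,z of tip",((T-M)@x).round(1),((T-M)@z).round(1),"tipL,tipR,bevR,shR,shL",f([T-17*p,T+17*p,T+16*a+20*p,T+80*a+20*p,T+80*a-20*p, T+92*a+24*p]))
print("slot ends",f([M-25*x,M+25*x]),"Mz+6",f([M-25*x+6*z,M+25*x+6*z]))
E
```

```text
123 22 blk x,z of tip -11.0 -6.5 tipL,tipR,bevR,shR,shL [[313.0, 516.0], [441.0, 510.0], [433.0, 463.0], [351.0, 271.0], [197.0, 282.0], [351.0, 233.0]]
123 26 blk x,z of tip -2.4 -7.4 tipL,tipR,bevR,shR,shL [[346.0, 517.0], [472.0, 504.0], [460.0, 457.0], [361.0, 265.0], [211.0, 285.0], [357.0, 226.0]]
123 30 blk x,z of tip 6.1 -7.7 tipL,tipR,bevR,shR,shL [[379.0, 517.0], [502.0, 497.0], [485.0, 449.0], [370.0, 259.0], [224.0, 288.0], [363.0, 220.0]]
115 22 blk x,z of tip -9.9 1.4 tipL,tipR,bevR,shR,shL [[303.0, 494.0], [431.0, 487.0], [423.0, 439.0], [341.0, 246.0], [187.0, 258.0], [341.0, 208.0]]
115 26 blk x,z of tip -1.9 0.5 tipL,tipR,bevR,shR,shL [[334.0, 495.0], [460.0, 481.0], [447.0, 433.0], [348.0, 241.0], [198.0, 261.0], [345.0, 202.0]]
115 30 blk x,z of tip 6.1 0.3 tipL,tipR,bevR,shR,shL [[365.0, 494.0], [488.0, 474.0], [471.0, 425.0], [355.0, 235.0], [209.0, 264.0], [348.0, 195.0]]
slot ends [[313.0, 507.0], [493.0, 477.0]] Mz+6 [[302.0, 490.0], [482.0, 460.0]]
```

The tip appears to be about 7 mm in and catching the far end of the mouth (blade right edge ≈ slot far end at 492,476). I back off, shift about 6 mm down the slope, and re-enter.

Request:
arm_command --pt "1 -0.5 -0.1 0.9 0" --pt "1 -1 -0.3 0.6 0" --pt "1 -1 -0.3 0.6 0" --pt "1 -0.8 -0.3 0.2 0" --pt "1 -0.6 -0.25 -0.1 0" --pt "1 -0.4 -0.2 -0.4 0" --pt "1 -0.2 -0.2 -0.8 0" --pt "1 -0.2 -0.2 -0.8 0" --pt "1 -0.2 -0.2 -0.8 0"

```text
time_s: 8.07
position: [538.4, 47.4, 201.0]
tcp_rot: [0.998, 0.057, -0.0, -0.0]
force: [0.6, 0.6, -3.2]
opening: 0.205
grasp_force: 35.0
```

It entered with almost no force, so I continue along the slot.

Request:
arm_command --pt "1 0.5 0.05 -0.85 0" --pt "1 1 0.1 -1.7 0" --pt "1 1.5 0.15 -2.6 0" --pt "1 2 0.2 -3.45 0" --pt "1 2 0.2 -3.45 0" --pt "1 2 0.2 -3.45 0"

```text
time_s: 8.57
position: [558.5, 49.4, 166.2]
tcp_rot: [0.998, 0.057, -0.001, -0.0]
force: [-0.1, 0.5, -2.4]
opening: 0.202
grasp_force: 35.0
```

Request:
arm_command --pt "1 0.4 0.05 -0.7 0" --pt "1 0.75 0.1 -1.3 0" --pt "1 1 0.1 -1.7 0" --pt "1 1.1 0.1 -1.9 0" --pt "1 1.2 0.1 -2.1 0" --pt "1 1.2 0.1 -2.1 0" --pt "1 1.2 0.1 -2.1 0"

```text
time_s: 9.15
position: [570.6, 50.4, 146.2]
tcp_rot: [0.998, 0.057, 0.0, -0.0]
force: [-0.6, -0.1, -2.9]
opening: 0.205
grasp_force: 35.0
```

Request:
arm_command --pt "1 0.1 0 -0.2 0" --pt "1 0.2 0 -0.35 0" --pt "1 0.25 0 -0.45 0" --pt "1 0.25 0 -0.45 0"

```text
time_s: 9.48
position: [573.2, 50.5, 141.5]
tcp_rot: [0.998, 0.057, 0.0, -0.0]
force: [0.6, 1.2, -2.0]
opening: 0.206
grasp_force: 35.0
```

Request:
arm_command --pt "1 0.1 0 -0.17 0" --pt "1 0.2 0 -0.35 0" --pt "1 0.25 0 -0.45 0" --pt "1 0.25 0 -0.45 0"

```text
time_s: 9.82
position: [574.2, 50.6, 140.1]
tcp_rot: [0.998, 0.057, -0.001, 0.001]
force: [-24.0, -1.7, 34.4]
opening: 0.205
grasp_force: 35.0
```

The shoulder has seated, with 42 N along the slot axis. I relax, release, and retreat upward.

Request:
arm_command --pt "1 -0.1 0 0.2 0" --pt "-0.2 -0.1 0 0.2 0" --pt "-0.2 -0.1 0 0.2 0" --pt "-0.2 -0.1 0 0.2 0" --pt "-0.2 -0.1 0 0.2 0" --pt "-0.2 -0.1 0 0.2 0" --pt "-0.2 -0.1 0 0.2 0" --pt "-0.2 -0.1 0 3 0" --pt "-0.2 -0.1 0 7 0" --pt "-0.2 -0.1 0 11 0" --pt "-0.2 -2 0 15 0" --pt "-0.2 -4 0 19 0" --pt "-0.2 -5 0 22 0" --pt "1 -5 0 24 0" --pt "1 -5 0 24 0" --pt "1 -5 0 24 0"

```text
time_s: 11.15
position: [525.9, 50.4, 378.0]
tcp_rot: [0.998, 0.057, 0.001, 0.0]
force: [0.3, 0.7, -1.0]
opening: 0.454
grasp_force: 0.0
```

```bash
python3 - <<'E'
from h import *
a=camera("scene");cv2.imwrite("pics/s6f.png",a[:,:,::-1]);a=cv2.resize(a[130:260,310:440],(600,600),interpolation=cv2.INTER_CUBIC)
cv2.imwrite("pics/s6.png",a[:,:,::-1]);o=get_obs();print(o['position'],o['force'])
f=lambda P:((proj("scene",P)-[310,130])*600/130).round(0).tolist()
h=np.array([np.cos(np.radians(6.4)),np.sin(np.radians(6.4)),0]);z=np.array([0,0,.866])-h*.5;x=h*.866+np.array([0,0,.5]);y=np.cross(z,x)
M=np.array([593,53.3,116]);H=M+84*x+5*z;print("hinge",H)
for q in(0,.25,.45,.6):
    d=z*np.cos(q)+x*np.sin(q);print(q,"edge",(H+120*d).round(0),f([H+120*d-55*y,H+120*d+55*y]))
print("gauge top, shoulder",f([M+75*z,M]))
E
```

```text
[525.56136672  50.18051004 376.5802813 ] [-0.53585057 -0.48974778 -0.58984041]
hinge [662.80623371  61.13002367 162.33      ]
0 edge [603.  54. 266.] [[192.0, 210.0], [249.0, 119.0]]
0.25 edge [631.  58. 278.] [[237.0, 205.0], [292.0, 113.0]]
0.45 edge [654.  60. 282.] [[276.0, 208.0], [329.0, 116.0]]
0.6 edge [672.  62. 282.] [[306.0, 216.0], [357.0, 122.0]]
gauge top, shoulder [[142.0, 256.0], [190.0, 349.0]]
```

View pics/s6.png

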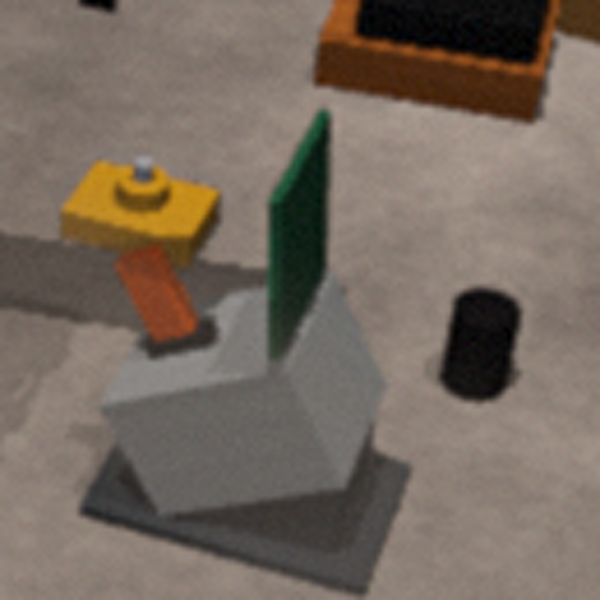

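The gauge sits home: the shoulder at (180,335) is flush on the slope and parallel to the block's sides. The shade edge at (272,195)–(325,112) gives an angle of about 0.43. I go over and behind the shade with the fingers shut.

Request:
arm_command --pt "1 4 0.2 0 0" --pt "1 8 0.4 0 0" --pt "1 12 0.6 0 0" --pt "1 16.5 0.9 0 0" --pt "1 16.5 0.9 0 0" --pt "1 16.5 0.9 0 0" --pt "1 16.5 0.9 0 0" --pt "1 16.5 0.9 -3 0" --pt "1 16.5 0.9 -7 0" --pt "1 16.5 0.9 -11 0" --pt "1 16.5 0.9 -12 0" --pt "1 16.5 0.9 -12 0" --pt "1 16.5 0.9 -12 0" --pt "1 16.5 0.9 -12 0"

```text
time_s: 12.37
position: [691.3, 59.6, 260.9]
tcp_rot: [0.998, 0.057, 0.002, -0.0]
force: [0.3, 0.3, 1.4]
opening: 0.005
grasp_force: 0.0
```

Request:
arm_command --pt "1 -1 -0.1 0 0" --pt "1 -2 -0.2 0 0" --pt "1 -2.6 -0.3 0 0" --pt "1 -3.2 -0.3 0 0" --pt "1 -3.8 -0.4 0 0" --pt "1 -4.4 -0.4 0 0" --pt "1 -5 -0.5 0 0" --pt "1 -5 -0.5 0 0" --pt "1 -5 -0.5 0 0"

```text
time_s: 13.12
position: [640.0, 54.1, 257.3]
tcp_rot: [0.998, 0.057, -0.0, 0.0]
force: [0.0, 0.2, 1.2]
opening: 0.004
grasp_force: 0.1
```

```bash
cat > sh.py <<'E'
from h import *
# shade angle from the green mask's outline: upper corners at y-(right) and y+(left), compared with q by projection
h=np.array([np.cos(np.radians(6.4)),np.sin(np.radians(6.4)),0]);z=np.array([0,0,.866])-h*.5;x=h*.866+np.array([0,0,.5]);y=np.cross(z,x)
H=np.array([662.8,61.1,162.3])
def corners(im):
    m,s,c=max(blobs(im,(55,70,15),(95,255,255)),key=lambda b:b[1][4] if 300<b[2][0]<420 and 100<b[2][1]<260 else 0)
    hull=cv2.convexHull(np.argwhere(m)[:,::-1].astype(np.int32));P=cv2.approxPolyDP(hull,2.5,True).reshape(-1,2)
    return m,P
def pred(q):
    d=z*np.cos(q)+x*np.sin(q);return proj("scene",[H+120*d-55*y,H+120*d+55*y,H-55*y,H+55*y])
E
python3 - <<'E'
from sh import *
for n,im in(("before",cv2.imread("pics/s6f.png")[:,:,::-1].copy()),("now",camera("scene"))):
    m,P=corners(im);print(n,m.sum(),P.tolist())
for q in(-.1,0,.1,.2,.43):print(q,pred(q).round(1).tolist())
o=get_obs();print(o['position'],o['force'])
E
```

```text
before 376 [[380, 154], [379, 188], [369, 199], [369, 172]]
now 424 [[372, 199], [362, 192], [355, 174], [357, 168], [374, 174], [379, 187]]
-0.1 [[347.9, 176.6], [360.5, 156.9], [369.0, 210.3], [379.9, 189.2]]
0 [[351.5, 175.5], [363.9, 155.8], [369.0, 210.3], [379.9, 189.2]]
0.1 [[355.3, 174.8], [367.6, 155.0], [369.0, 210.3], [379.9, 189.2]]
0.2 [[359.4, 174.4], [371.4, 154.6], [369.0, 210.3], [379.9, 189.2]]
0.43 [[369.0, 175.0], [380.5, 155.0], [369.0, 210.3], [379.9, 189.2]]
[640.19605786  54.19018663 257.12502687] [0.31405355 0.40974344 0.04824062]
```

The shade is now at q≈0.11, agreeing with the geometry. I push the last part and back off to measure it unobstructed.

Request:
arm_command --pt "1 -0.4 -0.05 0 0" --pt "1 -0.8 -0.1 0 0" --pt "1 -1.1 -0.1 0 0" --pt "1 -1.1 -0.1 0 0" --pt "1 -1.1 -0.1 0 0" --pt "1 1 0 0 0" --pt "1 4 0 2 0" --pt "1 8 0 6 0" --pt "1 8 0 10 0" --pt "1 8 0 12 0" --pt "1 8 -4 12 0" --pt "1 8 -8 12 0" --pt "1 8 -12 12 0" --pt "1 8 -16 12 0" --pt "1 8 -20 12 0" --pt "1 8 -20 12 0"

```text
time_s: 14.5
position: [719.5, -156.5, 376.2]
tcp_rot: [0.999, 0.051, -0.001, 0.002]
force: [-0.7, -0.1, -0.8]
opening: 0.005
grasp_force: 0.0
```

```bash
python3 - <<'E'
from sh import *
a=camera("scene");b=camera("top");m,P=corners(a);print(m.sum(),P.tolist());cv2.imwrite("pics/f_s.png",a[:,:,::-1]);cv2.imwrite("pics/f_t.png",b[:,:,::-1])
for q in(-.1,-.05,0,.05,.1):print(q,pred(q).round(1).tolist())
# image slope of the near side edge and of gauge handle axis
rows=np.argwhere(m)
L=[(r,rows[rows[:,0]==r][:,1].min()) for r in range(rows[:,0].min(),rows[:,0].max()+1)];print(L)
for mm,s,c in blobs(a,(3,170,60),(14,255,255),40):
    if 300<c[0]<380: print("handle",s,c,cv2.fitLine(np.argwhere(mm)[:,::-1].astype(np.float32),cv2.DIST_L2,0,.01,.01).ravel())
M=H-84*x-5*z;print("pred handle",proj("scene",[M+12*z,M+75*z]).tolist(), (M).round(0))
for mm,s,c in blobs(b,(55,70,15),(95,255,255),20):
    if 200<c[0]<330: print("top green",s,c)
K=proj("top",[H+120*z-55*y,H+120*z+55*y,H-55*y,H+55*y]);print("top pred q0",K.round(1).tolist())
o=get_obs();print(o['position'],o['force'])
E
```

```text
188 [[370, 202], [356, 183], [378, 185]]
-0.1 [[347.9, 176.6], [360.5, 156.9], [369.0, 210.3], [379.9, 189.2]]
-0.05 [[349.7, 176.0], [362.2, 156.3], [369.0, 210.3], [379.9, 189.2]]
0 [[351.5, 175.5], [363.9, 155.8], [369.0, 210.3], [379.9, 189.2]]
0.05 [[353.4, 175.1], [365.7, 155.4], [369.0, 210.3], [379.9, 189.2]]
0.1 [[355.3, 174.8], [367.6, 155.0], [369.0, 210.3], [379.9, 189.2]]
[(183, np.int64(356)), (184, np.int64(356)), (185, np.int64(357)), (186, np.int64(357)), (187, np.int64(358)), (188, np.int64(358)), (189, np.int64(359)), (190, np.int64(359)), (191, np.int64(360)), (192, np.int64(361)), (193, np.int64(361)), (194, np.int64(362)), (195, np.int64(364)), (196, np.int64(363)), (197, np.int64(365)), (198, np.int64(366)), (199, np.int64(369)), (200, np.int64(370)), (201, np.int64(371)), (202, np.int64(370))]
handle [335 182  17  20 171] [343.40350877 191.35672515] [  0.51334125   0.8581846  343.4035     191.35672   ]
pred handle [[349.5093018078139, 202.38568569237296], [340.7040868176319, 185.49203314701083]] [593.  53. 116.]
top green [262 158  40  18 572] [281.77797203 166.68881119]
top pred q0 [[302.5, 170.6], [261.2, 174.3], [301.4, 157.1], [263.3, 160.5]]
[ 720.13925099 -147.98233811  376.35152785] [-0.36464431  0.16542981  0.10198994]
```

Request:
arm_command --pt "1 -4 -1 0 0" --pt "1 -8 -2 0 0" --pt "1 -12 -4 0 0" --pt "1 -16 -6 0 0" --pt "1 -20 -8 0 0" --pt "1 -24 -8 0 0" --pt "1 -26 -8 0 0" --pt "1 -26 -8 0 0" --pt "1 -26 -8 0 0"

```text
time_s: 15.35
position: [459.8, -224.8, 377.8]
tcp_rot: [0.998, 0.057, 0.0, 0.001]
force: [-0.5, 0.4, 0.6]
opening: 0.003
grasp_force: 0.0
```

```bash
cat >> sh.py <<'E'
def report():
    a=camera("scene");b=camera("top");m,P=corners(a);print(m.sum(),P.tolist())
    cv2.imwrite("pics/f_s.png",a[:,:,::-1]);cv2.imwrite("pics/f_t.png",b[:,:,::-1])
    R=np.argwhere(m);L=np.array([(r,R[R[:,0]==r][:,1].min()) for r in range(178,198)])
    print("side-edge slope",np.polyfit(L[:,0],L[:,1],1).round(3),L[:,1])
    for q in(-.1,-.05,0,.05,.1):
        p=pred(q);print(q,p.round(1).tolist(),"slope",((p[2]-p[0])[0]/(p[2]-p[0])[1]).round(3))
    for mm,s,c in blobs(b,(55,70,15),(95,255,255),20):
        if 200<c[0]<330: print("top green",s,c,[np.argwhere(mm[:,u]).ravel()[[0,-1]].tolist() for u in(268,275,282,289,296)])
    for q in (-.1,0,.1):
        d=z*np.cos(q)+x*np.sin(q);print("top edge",q,proj("top",[H+120*d-55*y,H+120*d,H+120*d+55*y]).round(1).tolist())
    for mm,s,c in blobs(a,(3,150,50),(14,255,255),40):
        if 300<c[0]<380: print("handle",s,c,cv2.fitLine(np.argwhere(mm)[:,::-1].astype(np.float32),cv2.DIST_L2,0,.01,.01).ravel())
E
python3 -c "
from sh import *
report()"
```

```text
713 [[371, 201], [361, 194], [351, 175], [362, 156], [378, 185]]
side-edge slope [  0.586 247.938] [353 353 353 354 354 355 356 357 357 358 358 359 359 360 361 361 361 362
 363 364]
-0.1 [[347.9, 176.6], [360.5, 156.9], [369.0, 210.3], [379.9, 189.2]] slope 0.626
-0.05 [[349.7, 176.0], [362.2, 156.3], [369.0, 210.3], [379.9, 189.2]] slope 0.564
0 [[351.5, 175.5], [363.9, 155.8], [369.0, 210.3], [379.9, 189.2]] slope 0.503
0.05 [[353.4, 175.1], [365.7, 155.4], [369.0, 210.3], [379.9, 189.2]] slope 0.444
0.1 [[355.3, 174.8], [367.6, 155.0], [369.0, 210.3], [379.9, 189.2]] slope 0.385
top green [262 158  40  18 565] [281.66902655 166.72743363] [[161, 175], [160, 174], [160, 174], [159, 173], [158, 172]]
top edge -0.1 [[302.9, 174.7], [282.4, 176.6], [261.7, 178.5]]
top edge 0 [[302.5, 170.6], [281.9, 172.4], [261.2, 174.3]]
top edge 0.1 [[302.1, 166.2], [281.4, 168.1], [260.7, 170.0]]
handle [335 183  18  21 211] [343.5450237  192.52132701] [  0.48144415   0.87647676 343.545      192.52133   ]
```

```bash
python3 - <<'E'
from sh import *
im=cv2.imread("pics/f_s.png").astype(float);g=im[:,:,1]-im[:,:,2]   # green minus red
def edge(lo,hi,c0):
    out=[]
    for r in range(lo,hi):
        u=int(c0(r));p=g[r,u-6:u+7];t=(p[:3].mean()+p.max())/2;i=np.argmax(p>t)
        out.append((r,u-6+i-(p[i]-t)/(p[i]-p[i-1]+1e-9)))
    return np.array(out)
E_=edge(178,197,lambda r:353+(r-178)*.57);print(E_[:,1].round(1));k=np.polyfit(E_[:,0],E_[:,1],1);print("front side edge slope",k,"x at 178",np.polyval(k,178))
for q in(-.1,-.05,0,.05):
    d=z*np.cos(q)+x*np.sin(q);n=x*np.cos(q)-z*np.sin(q)
    p=proj("scene",[H+s*d-4*n-55*y for s in(112,60)]);s=(p[1]-p[0])[0]/(p[1]-p[0])[1];print(q,s.round(3),(p[0,0]+s*(178-p[0,1])).round(2))
gt=cv2.imread("pics/f_t.png").astype(float);gt=gt[:,:,1]-gt[:,:,2]
for u in(270,276,282,288,294):
    p=gt[150:185,u];t=p.max()/2;a=np.where(p>t)[0];i,j=a[0],a[-1];print(u,150+i-(p[i]-t)/(p[i]-p[i-1]),150+j+(p[j]-t)/(p[j]-p[j+1]))
for q in(-.05,0,.05):
    d=z*np.cos(q)+x*np.sin(q);n=x*np.cos(q)-z*np.sin(q);print(q,proj("top",[H+120*d-4*n,H-4*z+4*n,H+120*d+4*n]).round(1).tolist())
E
```

```text
[351.7 352.2 352.4 352.5 353.3 353.9 354.7 355.2 356.2 356.7 356.9 357.5
 357.9 358.7 359.3 359.6 360.2 361.2 361.7]
front side edge slope [  0.56584819 250.58500353] x at 178 351.30598087833437
-0.1 0.627 347.38
-0.05 0.565 349.41
0 0.505 351.38
0.05 0.445 353.31
270 160.3181818181818 175.8846153846154
276 159.66666666666666 175.2
282 158.9375 174.54166666666666
288 158.63636363636363 174.0
294 157.66666666666666 172.92857142857142
-0.05 [[282.3, 175.9], [282.3, 157.1], [282.0, 173.2]]
0 [[282.0, 173.9], [282.3, 157.1], [281.7, 171.0]]
0.05 [[281.8, 171.7], [282.3, 157.1], [281.5, 168.8]]
```

Independent cues put the shade at −0.05, 0.00, −0.015 and +0.03 rad, so it is square within measurement error. The gauge is home and the robot is clear, so I hand in.

```bash
python3 -c "
from station import *
print(job_done())"
```

```text
the job is handed in; nothing more can be done
None
```

The orange-handled gauge is fully home in the slot and released, the green shade is folded to about 0 rad (camera cues from −0.05 to +0.03), and the job was handed in at about 15 s with nothing else touched.

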